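Closing time: sweep the display lamps off

TASK

It is closing time in the farm-produce hall: switch off the display lamps by dragging a finger along the bank with the amber paddles, so that its four paddles flip over to off one after another, from the first to the one next to the white dot. The bank with the blue paddles runs the chillers: do not touch it. Then lift clear.

Things in the scene. Friction and masses are not known exactly. Their poses are not given: they have to be found in the camera images.
- amber_bank: Grey switch bank fixed to the table with four AMBER flip paddles in a row along its own y: 90 mm wide (x), 320 long (y), housing 34 high. Origin: centre of its underside, at table height; z up. Paddle hinges: 40 mm up, on its centre line, at own y = -90 (paddle 1), -30, +30, +90 mm (paddle 4). A white dot 18 mm across on the housing at y = +139 marks the end past paddle 4
- blue_bank: An identical grey bank, same sizes, origin and axes, but with four BLUE paddles (chillers), all on, not to be touched. The banks lie roughly across the robot's front, 140 to 200 mm apart in the robot's forward direction; either may be the nearer one
- amber1 (a joint): Amber paddle 1 (own y = -90 mm, farthest from the white dot), rad: 0 = on, 0.4 = upright, 1.4 = off. 28 mm wide (own x), 53 long from its hinge, rounded tip 10 thick. On: leans towards own -y, tip 19 mm to that side of the hinge, top 89 mm above the table. Off: lies towards own +y (the white dot), top 71 mm above the table. Weighted: past upright it falls over by itself; about 1 N at the tip tips it
- amber2 (a joint): Amber paddle 2 (own y = -30 mm), same shape and meaning. A fingertip drawn along the row towards own +y with its end about 80 mm above the table pushes each paddle over and passes above those already lying down
- amber3 (a joint): Amber paddle 3 (own y = +30 mm), same shape and meaning
- amber4 (a joint): Amber paddle 4 (own y = +90 mm, next to the white dot), same shape and meaning

How it is judged (in metres and radians):
On the way, in this order (a step that is already met when the one before it is completed fails the run):
1. amber paddle 1 is off, paddles 2, 3 and 4 still on (value of joint amber1 above 1 rad and value of joint amber2 below 0.8 rad and value of joint each of amber3, amber4 below 0.4 rad).
2. amber paddles 1 and 2 are off, paddles 3 and 4 still on (value of joint each of amber1, amber2 above 1 rad and value of joint amber3 below 0.8 rad and value of joint amber4 below 0.4 rad).
3. amber paddles 1, 2 and 3 are off, paddle 4 still on (value of joint each of amber1, amber2, amber3 above 1 rad and value of joint amber4 below 0.8 rad).
At the end, for the whole second after the job is handed in: All four amber paddles lie over on their off side (each joint above 1.1 rad of 1.4) (value of joint each of amber1, amber2, amber3, amber4 above 1.1 rad); the robot touches nothing.
It fails at once if the robot touches the blue bank or its paddles (more than 1 N) (contact force between blue_bank and the fingers above 1 N or contact force between blue_bank and the arm above 1 N).
It also fails if it takes over 32 s, if anything falls off the work surface, if the arm or the gripper's body presses on something with over 40 N, if the wrist force passes 120 N, or if a joint passes its speed limit or range.

ROBOT

A 6-joint arm with a two-finger parallel gripper is mounted at the origin on the work surface. World frame = base frame: x ahead of the robot, y to its left, z up, the work surface at z = 0. Lengths are in mm, angles in rad, forces in N, time in s.
With the tool pointing down it reaches from about 375 to 750 mm from the base axis. Payload 9 kg.
Tool frame: the origin (TCP) lies at the very end of the fingers, on their centre line; the grasp point (between the pads) lies 19 mm behind it; z points along the fingers, y is the line along which they close (so a half turn about z gives the same grasp; the last joint's range is limited). The gripper opens to 85 mm and grips with 20 to 120 N. Pads are 22 mm wide; open, the fingers measure 114 mm over their backs; the gripper's body (76 mm by 85 mm) begins 54 mm behind the grasp point. The pads swing forward as they close: fully open they stand 13 mm farther back than shut.
Start: joints at [-1.469, 0.104, 0.097, 1.564, 0, 1.353], TCP at [188.636, -569.608, 231.331] pointing down, gripper open.
Joint ranges: [-2.99, 2.99], [-0.84, 1.86], [-1.1, 1.16], [-1.84, 2.11], [-1.51, 1.56], [-3.14, 3.14]. Speed limits (rad/s): [2.22, 2.22, 2.57, 3.14, 3.14, 3.14].

INTERFACE

Orientations are given as a rotation vector (axis times angle).
In Python, from workcell import arm gives the robot as it stands.
- The arm moves only by the tool play_rows, never from a script. Its argument "targets" is a list of rows, each an object of numbers: "dx", "dy", "dz": the shift along the tool's x, y, z in cm; "rx", "ry", "rz": the turn, a rotation vector about the tool's x, y, z in degrees. A call has exactly 5 rows; each row shifts and turns the commanded pose from where the row before left it, along the tool's axes as they then stand; what a row does not reach is not made up. A row lasts 1/8 s, in which the tool goes at most 62.5 mm and 10.7 degrees, less where a joint would pass 70% of its speed; a pose out of reach is approached as far as the arm can. A call is refused whole if a number of a shift passes 6.25 or a number of a turn 10.7, either way. A call with a gripper value outside its range is refused whole. "gripper" is the finger opening in cm, from 0 to 8.54, set as the call begins (left out, the last holds). The fingers move at their own pace and stop on an object; "newtons" is the grip in N (left out, the last holds). Time passes only in rows, so rows that do not move let the fingers close, or fill a call up. It gives the time, the measured TCP pose, the force, the opening and the grip force at its end, in the units of the state.
- arm.get_obs(): the state, without advancing time (a new reading comes with each control period).
- arm.read_camera(name): name is "side" or "top"; returns the picture (384x512x3 uint8, blue, green, red); there is no depth.
- arm.camera_model(name): a dict with "mtx" (3x3 intrinsics, pixels), "cam_to_world" (4x4, takes a point from camera to world coordinates). Camera axes: x right, y up, looking along -z (the intrinsics and any distortion apply to the point x, -y, -z); pixel columns grow to the right and rows downward; lengths in mm; the calibration is good to about 2 mm. A picture is of the moment at which its call begins. camera_model takes no time and is no camera call.
- arm.hand_in(): hands the job in; it is judged then, once.
The state is a dict: "clock": time; "joints": joint angles; "joint_velocities": joint speeds; "tau": joint torques, N m; "position": TCP position; "ee_rot": TCP orientation; "ft_force": force on the tool from outside, world axes, zero at the start; "wrist_torque": the same for the moment, N m; "grip_width": opening from 0.0 (shut) to 1.0 (fully open); "grasp_force": force on a finger pad.
Only numpy, scipy, OpenCV 4.12 (cv2) and the standard library are available. Lean on these libraries where they do the work, as an engineer would, in place of code of your own. Each camera call takes 0.05 s, during which the arm holds its last target. There are 200 camera calls.

## Working session

There is one attempt and no reset: what is moved stays moved. The work goes in short steps, Python scripts to look and compute and a tool call to move; the robot and the scene stay as the last step left them, time stands still between calls to the robot, and variables do not carry over. Pictures are saved under pics/ and viewed, at most 10 in all, crops included, and the job is handed in when it is done.

Besides the shell and the picture viewer there is one more tool, called after "Emit:" by a JSON object that holds its "name" and its "arguments". play_rows: Moves the arm, as the interface text tells. Its arguments: {"type":"object","properties":{"targets":{"type":"array","items":{"type":"object","properties":{"dx":{"type":"number"},"dy":{"type":"number"},"dz":{"type":"number"},"rx":{"type":"number"},"ry":{"type":"number"},"rz":{"type":"number"}}}},"gripper":{"type":"number"},"newtons":{"type":"number"}},"required":["targets"]}

```bash
mkdir -p pics
cat > h.py <<'E'
import numpy as np,cv2
from workcell import arm
def ray(name,px,z):
    m=arm.camera_model(name);T=np.array(m["cam_to_world"]);K=np.array(m["mtx"])
    d=np.array(m.get("dist",m.get("distortion",np.zeros(5))),float)
    p=cv2.undistortPoints(np.array(px,float).reshape(-1,1,2),K,d).reshape(-1,2)
    o=T[:3,3];out=[]
    for u,v in p:
        w=T[:3,:3]@np.array([u,-v,-1]);out.append(o+w*(z-o[2])/w[2])
    return np.array(out)
E
python3 - <<'E'
from h import *
for n in("top","side"):
    i=arm.read_camera(n);cv2.imwrite(f"pics/{n}0.png",i)
    m=arm.camera_model(n);print(m.keys(),np.round(m["cam_to_world"],2).tolist())
o=arm.get_obs();print(o["clock"],o["position"],o["ee_rot"])
E
```

```text
dict_keys(['mtx', 'cam_to_world']) [[0.01, 0.99, -0.16, 414.84], [-1.0, 0.0, -0.03, -23.04], [-0.03, 0.16, 0.99, 816.7], [0.0, 0.0, 0.0, 1.0]]
dict_keys(['mtx', 'cam_to_world']) [[0.99, 0.11, -0.11, 457.0], [-0.16, 0.76, -0.63, -455.99], [0.01, 0.64, 0.77, 617.04], [0.0, 0.0, 0.0, 1.0]]
0.1 [ 188.60357078 -569.27575109  230.58500939] [-3.10033021e+00 -5.00041755e-01 -8.36874093e-05]
```

View pics/top0.png

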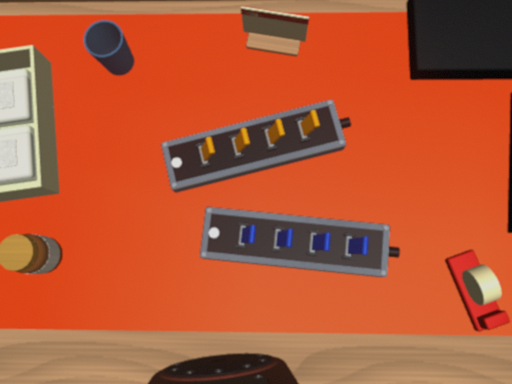

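View pics/side0.png

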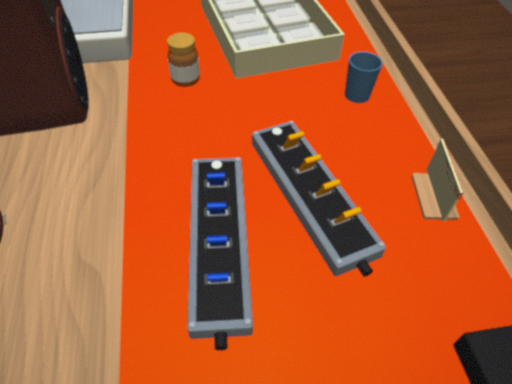

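The top view shows the amber bank as the farther one, with its white dot at about (176,162) and paddles from (310,124) to (207,150). The blue bank is nearer, with its dot at (214,233). The side view agrees: amber dot at (277,131), paddle 1 near (346,215).

```bash
cat >> h.py <<'E'
def blobs(m,lo=15):
    n,l,s,c=cv2.connectedComponentsWithStats(m.astype(np.uint8));return [(c[i],s[i,4]) for i in range(1,n) if s[i,4]>=lo]
E
python3 - <<'E'
from h import *
for n,roi in(("top",(155,95,410,280)),("side",(185,115,390,340))):
    i=cv2.imread(f"pics/{n}0.png");hsv=cv2.cvtColor(i,cv2.COLOR_BGR2HSV);k=np.zeros(i.shape[:2],bool);x0,y0,x1,y1=roi;k[y0:y1,x0:x1]=1
    H,S,V=cv2.split(hsv)
    w=k&(S<40)&(V>190); am=k&(H>12)&(H<28)&(S>150)&(V>110); bl=k&(H>110)&(H<130)&(S>170)&(V>60)
    for nm,m,z in(("dot",w,34),("amber",am,70),("blue",bl,70)):
        for c,a in blobs(m): print(n,nm,c.round(1),a,ray(n,c,z)[0].round(1))
    g=k&(S<110)&(S>25)&(V>80)&(V<180)
    for c in [b for b in cv2.findContours(g.astype(np.uint8),0,2)[0] if cv2.contourArea(b)>2000]:
        q=ray(n,c.reshape(-1,2),34)[:,:2].astype(np.float32);print(n,"rect",cv2.minAreaRect(q))
E
```

```text
top dot [176.1 162.1] 67 [612.4 146.7  34. ]
top dot [213.4 232.2] 69 [488.4  77.2  34. ]
top amber [310.2 121.8] 275 [673.8 -87.8  70. ]
top amber [276.1 130.4] 247 [658.8 -30.   70. ]
top amber [242.  138.9] 222 [643.9  27.9  70. ]
top amber [207.8 147.3] 198 [629.1  85.8  70. ]
top blue [251.5 233.8] 81 [482.8  10.   70. ]
top blue [288.7 237.6] 80 [476.8 -50.8  70. ]
top blue [326.5 241.5] 78 [ 470.9 -112.    70. ]
top blue [364.4 245.3] 78 [ 465.1 -173.    70. ]
side dot [276.4 130.6] 43 [613.9 148.3  34. ]
side dot [216.2 163.9] 54 [489.7  78.6  34. ]
side amber [295.4 135.6] 105 [635.2  93.4  70. ]
side amber [311.8 159. ] 119 [650.1  33.2  70. ]
side amber [330.2 184.5] 129 [665.8 -26.3  70. ]
side amber [349.6 213. ] 155 [679.7 -86.3  70. ]
side blue [215.7 177.1] 167 [483.7  16.7  70. ]
side blue [216.4 206.2] 158 [478.2 -42.9  70. ]
side blue [217.1 238.9] 155 [ 472.6 -102.6   70. ]
side blue [217.5 276.3] 146 [ 466.5 -163.1   70. ]
side rect ((476.1082763671875, -70.10552978515625), (326.33489990234375, 88.4841079711914), 84.54936981201172)
```

Emit:
{"name": "play_rows", "arguments": {"targets": [{"rz":-8.6},{"rz":-8.6},{"rz":-8.6},{"rz":-8.6},{"rz":-8.6}], "gripper": 0}}

```text
schema error: expected keys dx, dy, dz, rx, ry, rz
```

Emit:
{"name": "play_rows", "arguments": {"targets": [{"rz":-8.6},{"rz":-8.6},{"rz":-8.6},{"rz":-8.6},{"rz":-8.7}]}}

```text
schema error: expected keys dx, dy, dz, rx, ry, rz
```

```bash
cat >> h.py <<'E'
from scipy.spatial.transform import Rotation as Ro
U=np.array([-.249,.9685,0]);V=np.array([.9685,.249,0]);O=np.array([647.7,12.9,0])
def go(y,z,x=0):
    o=arm.get_obs();p=np.array(o["position"]);R=Ro.from_rotvec(o["ee_rot"]).as_matrix()
    t=O+U*y+V*x+[0,0,z];print("t",round(o["clock"],2),"pos",p.round(1),"own",((p-O)@V).round(1),((p-O)@U).round(1),"shift cm",(R.T@(t-p)/10).round(2),"xdir",np.degrees(np.arctan2(R[1,0],R[0,0])).round(1),"down",R[2,2].round(4),"F",np.round(o["ft_force"],1),"g",o["grip_width"])
E
python3 -c "
from h import *
go(-160,230)"
```

```text
t 0.1 pos [ 188.6 -569.3  230.6] own -589.6 -449.5 shift cm [ 60.8  -24.87   0.1 ] xdir 18.3 down -1.0 F [ 0.1 -0.9 -0.8] g 0.9983151802851579
```

Emit:
{"name": "play_rows", "arguments": {"targets": [{"dx":0,"dy":0,"dz":0,"rx":0,"ry":0,"rz":-8.6},{"dx":0,"dy":0,"dz":0,"rx":0,"ry":0,"rz":-8.6},{"dx":0,"dy":0,"dz":0,"rx":0,"ry":0,"rz":-8.6},{"dx":0,"dy":0,"dz":0,"rx":0,"ry":0,"rz":-8.6},{"dx":0,"dy":0,"dz":0,"rx":0,"ry":0,"rz":-8.6}], "gripper": 0}}

```text
clock: 0.72
position: [188.6, -569.4, 230.8]
ee_rot: [-2.698, -1.608, -0.001]
ft_force: [0.1, -0.6, 0.4]
grip_width: 0.0
grasp_force: 0.0
```

Emit:
{"name": "play_rows", "arguments": {"targets": [{"dx":0,"dy":0,"dz":0,"rx":0,"ry":0,"rz":-8.6},{"dx":0,"dy":0,"dz":0,"rx":0,"ry":0,"rz":-8.6},{"dx":0,"dy":0,"dz":0,"rx":0,"ry":0,"rz":-8.6},{"dx":0,"dy":0,"dz":0,"rx":0,"ry":0,"rz":-8.6},{"dx":0,"dy":0,"dz":0,"rx":0,"ry":0,"rz":-8.7}]}}

```text
clock: 1.35
position: [188.6, -569.4, 230.9]
ee_rot: [-1.918, -2.487, -0.001]
ft_force: [0.1, 0.2, -0.2]
grip_width: 0.001
grasp_force: 0.0
```

```bash
python3 -c "
from h import *
go(-160,230)"
```

```text
t 1.35 pos [ 188.6 -569.4  230.9] own -589.6 -449.6 shift cm [28.66 59.11  0.11] xdir 104.7 down -1.0 F [ 0.1  0.2 -0.2] g 0.0009554445956419593
```

Emit:
{"name": "play_rows", "arguments": {"targets": [{"dx":1.9,"dy":3.9,"dz":0,"rx":0,"ry":0,"rz":0},{"dx":1.9,"dy":3.9,"dz":0,"rx":0,"ry":0,"rz":0},{"dx":1.9,"dy":3.9,"dz":0,"rx":0,"ry":0,"rz":0},{"dx":1.9,"dy":3.9,"dz":0,"rx":0,"ry":0,"rz":0},{"dx":1.9,"dy":3.9,"dz":0,"rx":0,"ry":0,"rz":0}]}}

```text
clock: 1.98
position: [354.7, -427.8, 230.9]
ee_rot: [-1.925, -2.482, -0.0]
ft_force: [0.3, -0.0, -0.5]
grip_width: -0.002
grasp_force: 0.0
```

Emit:
{"name": "play_rows", "arguments": {"targets": [{"dx":1.9,"dy":3.9,"dz":0,"rx":0,"ry":0,"rz":0},{"dx":1.9,"dy":3.9,"dz":0,"rx":0,"ry":0,"rz":0},{"dx":1.9,"dy":3.9,"dz":0,"rx":0,"ry":0,"rz":0},{"dx":1.9,"dy":3.9,"dz":0,"rx":0,"ry":0,"rz":0},{"dx":1.9,"dy":3.9,"dz":0,"rx":0,"ry":0,"rz":0}]}}

```text
clock: 2.6
position: [519.9, -287.3, 230.9]
ee_rot: [-1.925, -2.482, 0.0]
ft_force: [1.0, -0.6, 0.0]
grip_width: -0.003
grasp_force: 0.0
```

Emit:
{"name": "play_rows", "arguments": {"targets": [{"dx":1.9,"dy":3.9,"dz":0,"rx":0,"ry":0,"rz":0},{"dx":1.9,"dy":3.9,"dz":0,"rx":0,"ry":0,"rz":0},{"dx":1.9,"dy":3.9,"dz":0,"rx":0,"ry":0,"rz":0},{"dx":1.9,"dy":3.9,"dz":0,"rx":0,"ry":0,"rz":0},{"dx":0,"dy":0,"dz":0,"rx":0,"ry":0,"rz":0}]}}

```text
clock: 3.22
position: [652.4, -173.6, 230.0]
ee_rot: [-1.92, -2.485, -0.0]
ft_force: [0.1, -1.1, 0.1]
grip_width: 0.001
grasp_force: 0.0
```

```bash
python3 -c "
from h import *
go(-160,79)
cv2.imwrite('pics/top1.png',arm.read_camera('top'))"
```

```text
t 3.23 pos [ 652.4 -173.6  230. ] own -41.9 -181.8 shift cm [ 2.15  4.21 15.09] xdir 104.6 down -1.0 F [ 0.1 -1.1  0.1] g 0.0009412035847162765
```

View pics/top1.png

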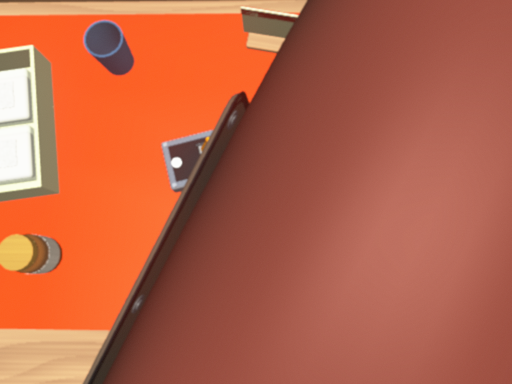

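The arm hides the amber bank in the top view, apart from the dot at (176,162). I'll check with the side view after moving closer.

Emit:
{"name": "play_rows", "arguments": {"targets": [{"dx":1.0,"dy":2.1,"dz":0,"rx":0,"ry":0,"rz":0},{"dx":1.1,"dy":2.1,"dz":0,"rx":0,"ry":0,"rz":0},{"dx":0,"dy":0,"dz":5,"rx":0,"ry":0,"rz":0},{"dx":0,"dy":0,"dz":5,"rx":0,"ry":0,"rz":0},{"dx":0,"dy":0,"dz":2,"rx":0,"ry":0,"rz":0}]}}

```text
clock: 3.9
position: [684.2, -145.5, 107.7]
ee_rot: [-1.924, -2.478, 0.003]
ft_force: [-0.1, 0.3, -0.2]
grip_width: 0.001
grasp_force: 0.0
```

```bash
python3 -c "
from h import *
go(-160,79)
cv2.imwrite('pics/side1.png',arm.read_camera('side'))"
```

```text
t 3.9 pos [ 684.2 -145.5  107.7] own -4.1 -162.5 shift cm [0.24 0.42 2.87] xdir 104.4 down -1.0 F [-0.1  0.3 -0.2] g 0.0006234191932566911
```

View pics/side1.png

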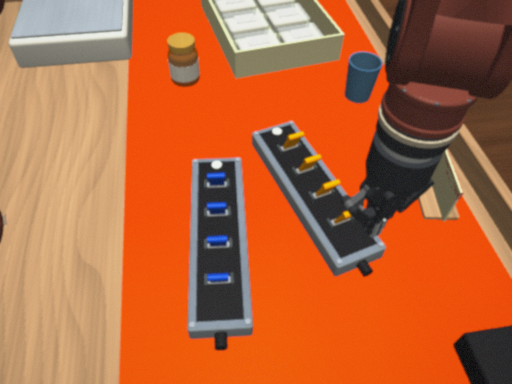

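The side view shows all four amber paddles on, with the fingertips at about (370,228), behind and above paddle 1 at (346,215), as computed. Next I'll lower to sweep height.

Emit:
{"name": "play_rows", "arguments": {"targets": [{"dx":0,"dy":0.4,"dz":1.4,"rx":0,"ry":0,"rz":0},{"dx":0,"dy":0,"dz":1.4,"rx":0,"ry":0,"rz":0},{"dx":0,"dy":0,"dz":0,"rx":0,"ry":0,"rz":0},{"dx":0,"dy":0,"dz":0,"rx":0,"ry":0,"rz":0},{"dx":0,"dy":0,"dz":0,"rx":0,"ry":0,"rz":0}]}}

```text
clock: 4.58
position: [690.9, -144.4, 84.2]
ee_rot: [1.924, 2.482, 0.0]
ft_force: [0.4, 0.5, 0.2]
grip_width: -0.005
grasp_force: 0.0
```

```bash
python3 -c "
from h import *
go(-100,79)"
```

```text
t 4.58 pos [ 690.9 -144.4   84.2] own 2.7 -163.1 shift cm [ 6.31 -0.27  0.51] xdir 104.4 down -1.0 F [0.4 0.5 0.2] g -0.005218096888354918
```

Emit:
{"name": "play_rows", "arguments": {"targets": [{"dx":0,"dy":-0.3,"dz":0.5,"rx":0,"ry":0,"rz":0},{"dx":0.8,"dy":0,"dz":0,"rx":0,"ry":0,"rz":0},{"dx":0.8,"dy":0,"dz":0,"rx":0,"ry":0,"rz":0},{"dx":0.8,"dy":0,"dz":0,"rx":0,"ry":0,"rz":0},{"dx":0,"dy":0,"dz":0,"rx":0,"ry":0,"rz":0}]}}

```text
clock: 5.2
position: [681.6, -120.8, 78.5]
ee_rot: [1.924, 2.484, 0.0]
ft_force: [-0.6, 0.3, -0.4]
grip_width: 0.001
grasp_force: 0.0
```

```bash
python3 -c "
from h import *
go(-100,79)"
```

```text
t 5.2 pos [ 681.6 -120.8   78.5] own -0.5 -137.9 shift cm [ 3.79  0.05 -0.05] xdir 104.5 down -1.0 F [-0.6  0.3 -0.4] g 0.0006040691845606001
```

Emit:
{"name": "play_rows", "arguments": {"targets": [{"dx":1,"dy":0,"dz":0,"rx":0,"ry":0,"rz":0},{"dx":1,"dy":0,"dz":0,"rx":0,"ry":0,"rz":0},{"dx":1,"dy":0,"dz":0,"rx":0,"ry":0,"rz":0},{"dx":1,"dy":0,"dz":0,"rx":0,"ry":0,"rz":0},{"dx":1,"dy":0,"dz":0,"rx":0,"ry":0,"rz":0}]}}

```text
clock: 5.82
position: [668.9, -72.5, 78.3]
ee_rot: [-1.925, -2.483, 0.0]
ft_force: [-0.2, -0.2, 0.2]
grip_width: -0.002
grasp_force: 0.0
```

Emit:
{"name": "play_rows", "arguments": {"targets": [{"dx":0.8,"dy":0,"dz":0,"rx":0,"ry":0,"rz":0},{"dx":0.5,"dy":0,"dz":0,"rx":0,"ry":0,"rz":0},{"dx":0,"dy":0,"dz":0,"rx":0,"ry":0,"rz":0},{"dx":0,"dy":0,"dz":0,"rx":0,"ry":0,"rz":0},{"dx":0,"dy":0,"dz":0,"rx":0,"ry":0,"rz":0}]}}

```text
clock: 6.45
position: [666.0, -61.0, 78.3]
ee_rot: [1.925, 2.482, -0.0]
ft_force: [-0.3, -1.2, -0.2]
grip_width: 0.002
grasp_force: 0.0
```

```bash
python3 -c "
from h import *
go(-15,79)
cv2.imwrite('pics/side2.png',cv2.resize(arm.read_camera('side')[100:280,180:420],None,fx=3,fy=3))"
```

```text
t 6.45 pos [666.  -61.   78.3] own -0.7 -76.1 shift cm [ 6.11  0.07 -0.07] xdir 104.4 down -1.0 F [-0.3 -1.2 -0.2] g 0.0017110286523913303
```

View pics/side2.png

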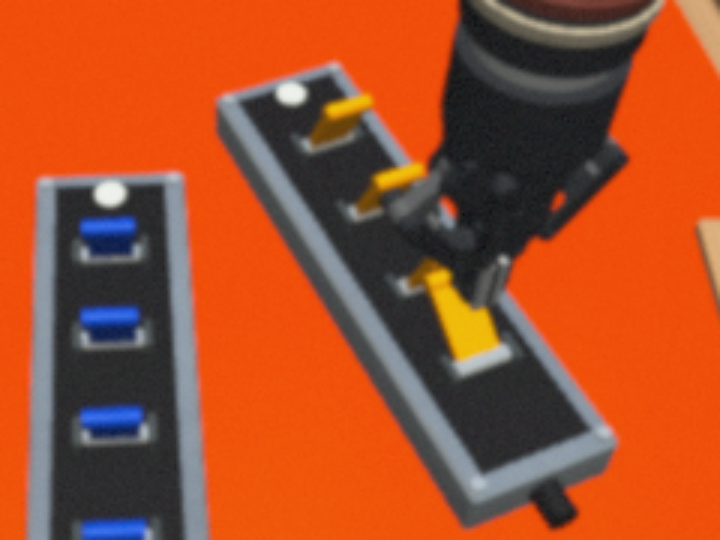

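Paddle 1 (crop, about (465,315)) now lies over towards the white dot, and paddles 2 to 4 and the blue bank are unchanged. I'll keep sweeping 60 mm per paddle.

Emit:
{"name": "play_rows", "arguments": {"targets": [{"dx":1,"dy":0,"dz":0,"rx":0,"ry":0,"rz":0},{"dx":1,"dy":0,"dz":0,"rx":0,"ry":0,"rz":0},{"dx":1,"dy":0,"dz":0,"rx":0,"ry":0,"rz":0},{"dx":1,"dy":0,"dz":0,"rx":0,"ry":0,"rz":0},{"dx":1,"dy":0,"dz":0,"rx":0,"ry":0,"rz":0}]}}

```text
clock: 7.12
position: [653.2, -11.4, 78.3]
ee_rot: [-1.925, -2.483, 0.0]
ft_force: [-0.3, 0.4, 1.0]
grip_width: 0.002
grasp_force: 0.0
```

Emit:
{"name": "play_rows", "arguments": {"targets": [{"dx":1,"dy":0,"dz":0,"rx":0,"ry":0,"rz":0},{"dx":0,"dy":0,"dz":0,"rx":0,"ry":0,"rz":0},{"dx":0,"dy":0,"dz":0,"rx":0,"ry":0,"rz":0},{"dx":0,"dy":0,"dz":0,"rx":0,"ry":0,"rz":0},{"dx":0,"dy":0,"dz":0,"rx":0,"ry":0,"rz":0}]}}

```text
clock: 7.75
position: [651.0, -2.9, 78.2]
ee_rot: [1.925, 2.482, -0.0]
ft_force: [-0.5, 0.3, -0.3]
grip_width: -0.001
grasp_force: 0.0
```

```bash
python3 -c "
from h import *
go(45,79)
cv2.imwrite('pics/side3.png',cv2.resize(arm.read_camera('side')[100:280,180:420],None,fx=3,fy=3))"
```

```text
t 7.75 pos [651.   -2.9  78.2] own -0.7 -16.1 shift cm [ 6.11  0.07 -0.08] xdir 104.4 down -1.0 F [-0.5  0.3 -0.3] g -0.0011110834908532475
```

View pics/side3.png

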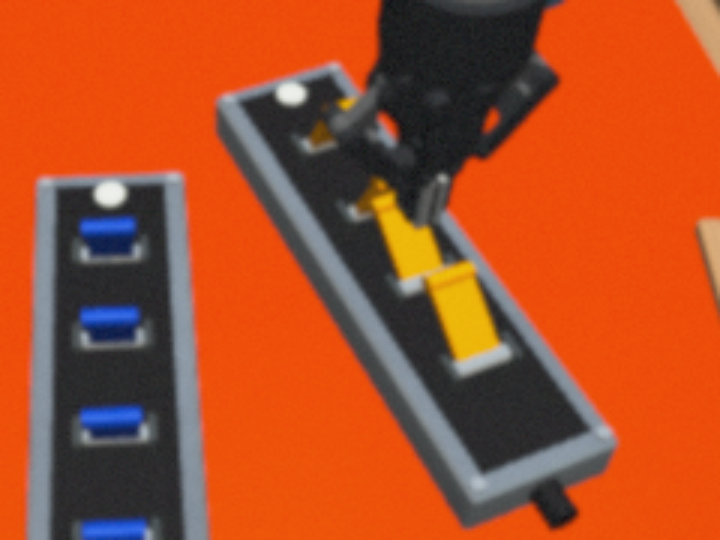

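Paddles 1 (465,310) and 2 (410,240) are off, and 3 and 4 still stand.

Emit:
{"name": "play_rows", "arguments": {"targets": [{"dx":1,"dy":0,"dz":0,"rx":0,"ry":0,"rz":0},{"dx":1,"dy":0,"dz":0,"rx":0,"ry":0,"rz":0},{"dx":1,"dy":0,"dz":0,"rx":0,"ry":0,"rz":0},{"dx":1,"dy":0,"dz":0,"rx":0,"ry":0,"rz":0},{"dx":1,"dy":0,"dz":0,"rx":0,"ry":0,"rz":0}]}}

```text
clock: 8.43
position: [638.3, 46.7, 78.2]
ee_rot: [-1.925, -2.483, 0.0]
ft_force: [1.3, -0.1, 0.3]
grip_width: 0.003
grasp_force: 0.0
```

Emit:
{"name": "play_rows", "arguments": {"targets": [{"dx":1,"dy":0,"dz":0,"rx":0,"ry":0,"rz":0},{"dx":0,"dy":0,"dz":0,"rx":0,"ry":0,"rz":0},{"dx":0,"dy":0,"dz":0,"rx":0,"ry":0,"rz":0},{"dx":0,"dy":0,"dz":0,"rx":0,"ry":0,"rz":0},{"dx":0,"dy":0,"dz":0,"rx":0,"ry":0,"rz":0}]}}

```text
clock: 9.05
position: [636.1, 55.2, 78.3]
ee_rot: [1.926, 2.482, -0.0]
ft_force: [0.4, 0.2, 0.7]
grip_width: -0.002
grasp_force: 0.0
```

Emit:
{"name": "play_rows", "arguments": {"targets": [{"dx":1,"dy":0,"dz":0,"rx":0,"ry":0,"rz":0},{"dx":1,"dy":0,"dz":0,"rx":0,"ry":0,"rz":0},{"dx":1,"dy":0,"dz":0,"rx":0,"ry":0,"rz":0},{"dx":1,"dy":0,"dz":0,"rx":0,"ry":0,"rz":0},{"dx":1,"dy":0,"dz":0,"rx":0,"ry":0,"rz":0}]}}

```text
clock: 9.68
position: [623.3, 104.8, 78.2]
ee_rot: [-1.925, -2.483, 0.0]
ft_force: [0.1, -0.3, -0.6]
grip_width: -0.003
grasp_force: 0.0
```

Emit:
{"name": "play_rows", "arguments": {"targets": [{"dx":1,"dy":0,"dz":0,"rx":0,"ry":0,"rz":0},{"dx":0.5,"dy":0,"dz":0,"rx":0,"ry":0,"rz":0},{"dx":0,"dy":0,"dz":0,"rx":0,"ry":0,"rz":0},{"dx":0,"dy":0,"dz":0,"rx":0,"ry":0,"rz":0},{"dx":0,"dy":0,"dz":0,"rx":0,"ry":0,"rz":0}]}}

```text
clock: 10.3
position: [619.9, 118.1, 78.3]
ee_rot: [1.926, 2.482, -0.0]
ft_force: [-0.3, 0.4, 0.2]
grip_width: -0.005
grasp_force: 0.0
```

Emit:
{"name": "play_rows", "arguments": {"targets": [{"dx":0,"dy":0,"dz":-2,"rx":0,"ry":0,"rz":0},{"dx":0,"dy":0,"dz":-4,"rx":0,"ry":0,"rz":0},{"dx":0,"dy":0,"dz":-4,"rx":0,"ry":0,"rz":0},{"dx":0,"dy":0,"dz":-2,"rx":0,"ry":0,"rz":0},{"dx":0,"dy":0,"dz":0,"rx":0,"ry":0,"rz":0}]}}

```text
clock: 10.92
position: [620.8, 118.4, 200.1]
ee_rot: [1.924, 2.481, 0.003]
ft_force: [-0.6, -0.3, -1.0]
grip_width: 0.001
grasp_force: 0.0
```

```bash
python3 -c "
from h import *
go(110,200)
cv2.imwrite('pics/side4.png',cv2.resize(arm.read_camera('side')[60:260,180:420],None,fx=3,fy=3))"
```

```text
t 10.93 pos [620.8 118.4 200.1] own 0.2 108.9 shift cm [ 0.11 -0.02  0.01] xdir 104.4 down -1.0 F [-0.6 -0.3 -1. ] g 0.001110846165703203
```

View pics/side4.png

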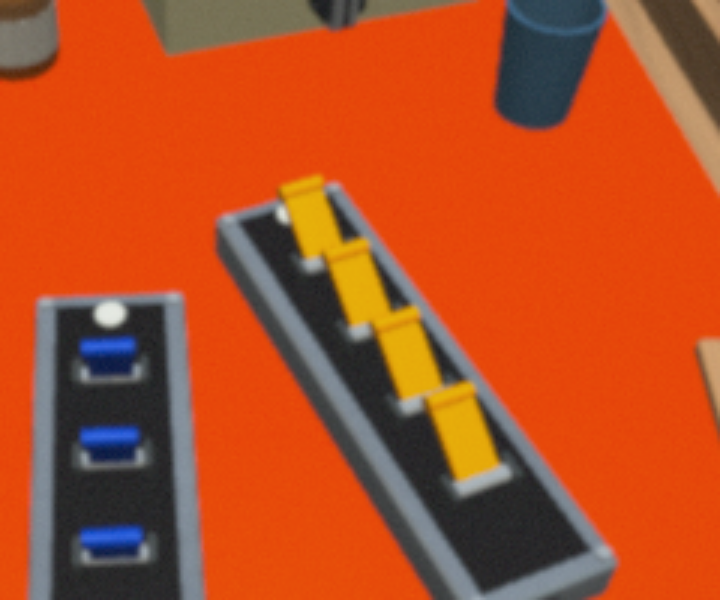

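All four amber paddles (crop, (460,430) up to (312,220)) lie over towards the white dot. The blue paddles in view haven't moved, and the gripper is well clear.

```bash
python3 -c "
from workcell import arm
print(arm.hand_in())"
```

```text
the job is handed in; nothing more can be done
None
```

The four amber paddles were flipped off in order from 1 to 4, the blue bank was not touched, the arm was lifted clear, and the job was handed in at about 11 s; the hand-in returned no verdict.

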